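# Clear the pile off the bench block

## Task

The loupe, the steel doming cube and the wax block have been left piled up on the flat steel bench block. Take the pile apart and put each thing in its own place: the loupe flat in the middle of the closed tin's lid, the doming cube, the same way up, in the square wooden tray, the wax block flat in the oblong wooden tray, and the bench block flat in the middle of the round rubber pad. Leave the two jars standing where they are.

Things in the scene. Friction and masses are not known exactly. Their poses are not given: they have to be found in the camera images.
- loupe: Folding pocket loupe (grey case, black lens ring) lying flat on top of the pile, 25 x 41 x 8 mm (x, y, z). Origin: centre of its underside; y along its length. The round lens ring, 25 mm wide and 8 mm thick, is centred at y = -7 mm; the tail at +y is only 3 mm thick: grasp across the ring, along x. At the start its underside is 76 mm above the bench, on the doming cube.
- dapping_block: Dark steel doming cube with round hollows in its faces, 40 x 40 x 40 mm, 0.3 to 0.7 kg. Origin: centre of its underside. Grasp any two parallel sides. At the start it stands on the wax block, underside 36 mm above the bench.
- wax_block: Oblong block of carving wax (dark green, one corner sawn off), 30 x 62 x 18 mm (x, y, z). Origin: centre of its underside; y along its length. Grasp it across its 30 mm width (x). At the start it lies on the bench block under the cube, its two ends showing, underside 18 mm above the bench.
- bench_block: Flat square steel bench block with plain bright faces, 62 x 62 x 18 mm, 0.35 to 0.7 kg; the bottom of the pile, it lies on the bench. Origin: centre of its underside; x and y square to its sides. Grasp two parallel sides (62 mm). The pile lies within 10 mm of its centre and 0.4 rad of its yaw.
- solder_tin: Closed flat hinged tin with a paper label on its lid, fixed to the bench, 77 x 109 mm (x, y), its lid's flat top 28 mm above its origin. Origin: centre of its underside. The place of the loupe: the middle of the lid, which lies within 2 mm of the origin.
- square_tray: Low square wooden tray, fixed to the bench, outside 66 x 66 mm, inside 56 x 56 mm (walls 5 mm thick), floor 5 mm and rim 9 mm above its origin. Origin: centre of its underside; x and y along its sides. The place of the doming cube.
- long_tray: Low oblong wooden tray, fixed to the bench, outside 56 x 88 mm (x, y), inside 46 x 78 mm (walls 5 mm thick), floor 5 mm and rim 9 mm above its origin. Origin: centre of its underside; y along its length. The place of the wax block, lengthwise. Hold the wax near its top so that the fingertips stay above the rim.
- round_pad: Round flat pad of black rubber with a dark wooden edge band, fixed to the bench, 100 mm in diameter, flat top 10 mm above its origin. Origin: centre of its underside. The place of the bench block.
- jar_borax: Bystander: small upright jar with a black lid, 44 mm in diameter, 64 mm tall, loose. Origin: centre of its underside. Not to be moved.
- jar_beads: Bystander: smaller upright jar with a cream lid, 38 mm in diameter, 47 mm tall, loose. Origin: centre of its underside. Not to be moved.
Mind the look-alikes: they are no part of the job. Leave any blue or red look-alike of the loupe alone.

How it is judged:
By the outcome, as a careful person would: the job done as asked, in the order asked, and still so for the second after the job is handed in, with the robot touching nothing.
It also fails if it takes over 106 s, if anything falls off the work surface, if the arm or the gripper's body presses on something with over 40 N, if the wrist force passes 120 N, or if a joint passes its speed limit or range.

## Robot

A 6-joint arm with a two-finger parallel gripper is mounted at the origin on a cart in front of the work surface, level with it; the furniture and walls round the work are solid. World frame = base frame: x ahead of the robot, y to its left, z up, the work surface at z = 0. Lengths are in mm, angles in rad, forces in N, time in s.
With the tool pointing down it reaches from about 350 to 775 mm from the base axis. Payload 7.3 kg.
Tool frame: the origin (TCP) lies at the very end of the fingers, on their centre line; the grasp point (between the pads) lies 19 mm behind it; z points along the fingers, y is the line along which they close (so a half turn about z gives the same grasp; the last joint's range is limited). The gripper opens to 92 mm and grips with 3 to 60 N. Pads are 19 mm wide; open, the fingers measure 130 mm over their backs; the gripper's body (75 mm by 190 mm) begins 47 mm behind the grasp point.
Start: joints at [1.071, 0.342, 1.524, -0, 1.275, -0.146], TCP at [181.881, 492.508, 226.741] pointing down, gripper open.
Joint ranges: [-2.53, 2.53], [-0.77, 2.02], [0.04, 2.7], [-1, 4.14], [0.28, 2.66], [-3.11, 3.11]. Speed limits (rad/s): [2.57, 2.57, 3.14, 3.14, 3.14, 3.14].

## Interface

Orientations are given as [roll, pitch, yaw] about the fixed x, y, z axes, in that order (R = Rz(yaw) Ry(pitch) Rx(roll)).
In Python, from plant import get_obs, vision, workorder gives the robot as it stands.
- The arm moves only by the shell command python3 -m pendant 'ROWS' [OPENING]. ROWS is a JSON object of lists of equal length, an entry for each row: "dp": the shift along the tool's x, y, z in m, a list of three; "rotation": the turn, a rotation vector about the tool's x, y, z in rad, a list of three. A call has 1 to 8 rows; each row is the pose to reach, as a shift and turn from the pose commanded when the call began, along the tool's axes at that moment; what a row does not reach only later rows make up. A row lasts 1/8 s, in which the tool goes at most 62.5 mm and 10.7 degrees, less where a joint would pass 70% of its speed; a pose out of reach is approached as far as the arm can. A call with a gripper value outside its range is refused whole. OPENING is the finger opening in m, from 0 to 0.0918, set as the call begins (- or left out, the last holds). The fingers move at their own pace and stop on an object; the grip force is fixed at half the most. Time passes only in rows, so rows that repeat a pose let the fingers close. It gives the time, the measured TCP pose, the force, the opening and the grip force at its end, in the units of the state.
- get_obs(): the state, without advancing time (a new reading comes with each control period).
- vision.capture(name): name is "scene" or "side" or "wrist"; returns a dict with "pixels" (400x640x3 uint8, red, green, blue), "vfov" (degrees; the focal length in pixels is half the picture's height over the tangent of half this angle, whatever the lens; pixels are square), "cx", "cy" (the principal point, pixels), "dist" ([k1, k2, p1, p2, k3] as OpenCV has them; the pictures are not rectified), "pose" (4x4, takes a point from camera to world coordinates); the wrist camera has in their place "T_tool_cam" (4x4, takes a point from camera to tool coordinates, whose origin is the TCP and whose axes are the flange's). Camera axes: x right, y up, looking along -z (the intrinsics and any distortion apply to the point x, -y, -z); pixel columns grow to the right and rows downward; lengths in mm; the calibration is good to about 2 mm. A picture is of the moment at which its call begins: read the wrist's pose just before it. There is no depth.
- workorder.close_job(): hands the job in; it is judged then, once.
The state is a dict: "time": time; "joint_positions": joint angles; "dq": joint speeds; "tau": joint torques, N m; "tool_pos": TCP position; "tcp_rot": TCP orientation; "contact_force": force on the tool from outside, world axes, zero at the start; "moment": the same for the moment, N m; "grip_width": finger opening in mm; "finger_force": force on a finger pad.
Only numpy, scipy, OpenCV 4.12 (cv2) and the standard library are available. Lean on these libraries where they do the work, as an engineer would, in place of code of your own. Each camera call takes 0.05 s, during which the arm holds its last target. There are 200 camera calls.

## Working session

There is one attempt and no reset: what is moved stays moved. The work goes in short steps, Python scripts to look and compute and a shell command to move; the robot and the scene stay as the last step left them, time stands still between calls to the robot, and variables do not carry over. Pictures are saved under pics/ and viewed, at most 14 in all, crops included, and the job is handed in when it is done.

```bash
ls; mkdir -p pics
python3 - <<'E'
from plant import get_obs, vision
import cv2,numpy as np,pickle
o=get_obs();print(o)
for n in("scene","side","wrist"):
    c=vision.capture(n);pickle.dump((o,c),open(n+"0.pkl","wb"))
    cv2.imwrite(f"pics/{n}0.png",c["pixels"][...,::-1])
    print(n,{k:np.round(v,3).tolist() for k,v in c.items() if k!="pixels"})
E
```

```text
pics
{'time': 0.0, 'joint_positions': array([ 1.07102014e+00,  3.42751458e-01,  1.52499382e+00, -1.61924073e-05,
        1.27540090e+00, -1.45999555e-01]), 'dq': array([-0.00033744, -0.0008556 , -0.00110209, -0.0003611 ,  0.00117248,
       -0.00010187]), 'tau': array([ 1.99500537e-04, -4.31242454e+01, -2.44219279e+01,  7.17375451e-02,
        5.60231984e-02, -1.33963140e-04]), 'tool_pos': array([181.67335454, 492.14024436, 226.03814578]), 'tcp_rot': array([-3.14005340e+00, -2.10690716e-04,  2.78782059e+00]), 'contact_force': array([-0.27522976, -0.73761754,  0.14026258]), 'moment': array([ 0.07538458,  0.02625527, -0.01442835]), 'finger_force': 0.0, 'grip_width': 91.37791651209773}
scene {'vfov': 52.065, 'cx': 316.847, 'cy': 195.762, 'dist': [0.0, 0.0, 0.0, 0.0, 0.0], 'pose': [[0.553, 0.533, -0.641, -98.523], [-0.833, 0.334, -0.441, -603.993], [-0.021, 0.778, 0.628, 663.234], [0.0, 0.0, 0.0, 1.0]]}
side {'vfov': 48.198, 'cx': 323.228, 'cy': 202.424, 'dist': [-0.048, 0.0, 0.0, 0.0, 0.0], 'pose': [[-0.999, 0.031, -0.028, 482.45], [-0.04, -0.537, 0.843, 549.152], [0.011, 0.843, 0.537, 570.285], [0.0, 0.0, 0.0, 1.0]]}
wrist {'vfov': 66.548, 'cx': 319.735, 'cy': 195.806, 'dist': [-0.034, 0.0, 0.0, 0.0, 0.0], 'T_tool_cam': [[0.002, 0.961, 0.277, 74.963], [1.0, -0.002, -0.001, 1.199], [-0.0, 0.277, -0.961, -157.572], [0.0, 0.0, 0.0, 1.0]]}
```

View pics/scene0.png

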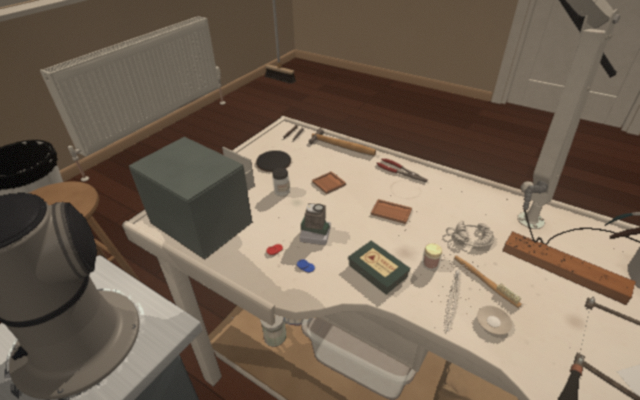

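View pics/side0.png

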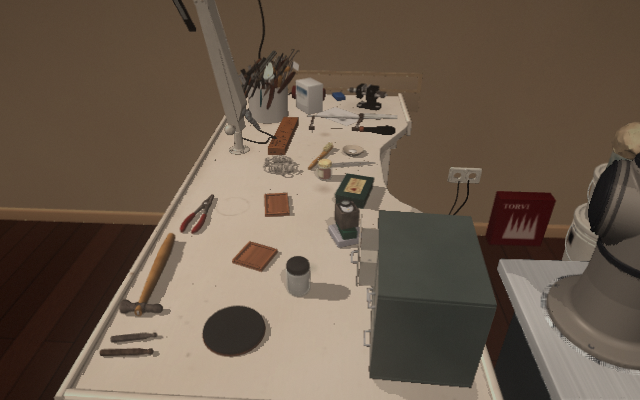

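View pics/wrist0.png

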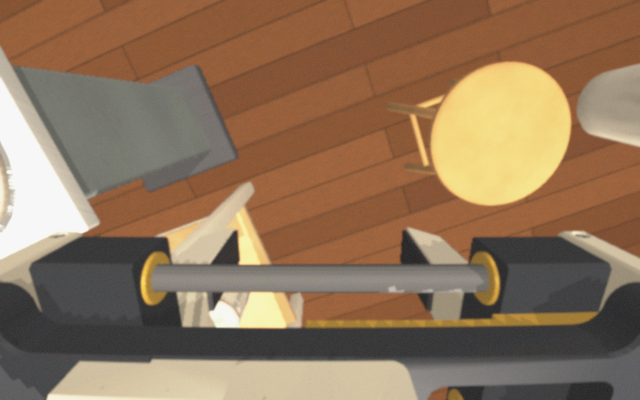

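The scene view shows the pad (274,160), borax jar (281,180), square tray (329,183), long tray (391,211), pile (316,225), tin (379,266), bead jar (432,255) and the cabinet (190,195). The red and blue look-alikes are at (275,250) and (306,266). The side view shows an open drawer next to the pile, and the wrist camera sees only floor.

```bash
cat > h.py <<'E'
import numpy as np,cv2,pickle
from scipy.spatial.transform import Rotation as R
def tool(o):
    T=np.eye(4);T[:3,:3]=R.from_euler('xyz',o['tcp_rot']).as_matrix();T[:3,3]=o['tool_pos'];return T
def cam(o,c):
    T=np.array(c['pose']) if 'pose' in c else tool(o)@np.array(c['T_tool_cam'])
    f=200/np.tan(np.radians(c['vfov'])/2);K=np.array([[f,0,c['cx']],[0,f,c['cy']],[0,0,1.]]);return T,K,np.array(c['dist'])
def ray(o,c,uv):
    T,K,d=cam(o,c);p=cv2.undistortPoints(np.array(uv,float).reshape(-1,1,2),K,d).reshape(-1,2)
    v=np.c_[p[:,0],-p[:,1],-np.ones(len(p))]@T[:3,:3].T;return T[:3,3],v
def cast(o,c,uv,z):
    a,v=ray(o,c,uv);return a+v*((z-a[2])/v[:,2])[:,None]
def proj(o,c,P):
    T,K,d=cam(o,c);P=(np.atleast_2d(P)-T[:3,3])@T[:3,:3]*[1,-1,-1]
    return cv2.projectPoints(P,np.zeros(3),np.zeros(3),K,d)[0].reshape(-1,2)
def grab(n,save=None):
    from plant import get_obs,vision
    o=get_obs();c=vision.capture(n)
    if save: pickle.dump((o,c),open(save+'.pkl','wb'));cv2.imwrite(f'pics/{save}.png',c['pixels'][...,::-1])
    return o,c
def load(s): return pickle.load(open(s+'.pkl','rb'))
E
python3 - <<'E'
from h import *
s=load('scene0');d=load('side0')
for n,uv,z in [("pad",(274,160),10),("borax lid",(281,173),64),("sq",(329,183),9),("long",(391,211),9),("pile top",(316,209),84),("tin",(379,263),28),("beads lid",(432,249),47),("red",(275,250),4),("blue",(306,266),4)]: print(n,cast(*s,[uv],z).round())
for n,uv,z in [("pad",(235,330),10),("borax",(297,266),64),("sq",(255,256),9),("long",(277,204),9),("tin",(355,187),28),("pile",(347,203),84)]: print(n,cast(*d,[uv],z).round())
# cabinet top corners triangulated
for a,b in [((183,141),(376,213)),((250,177),(467,213)),((207,202),(496,299)),((134,166),(375,299))]: pass
def tri(a,b):
    p,v=ray(*s,[a]);q,w=ray(*d,[b]);A=np.c_[v[0],-w[0]];t=np.linalg.lstsq(A,q-p,rcond=None)[0];return (p+v[0]*t[0]).round(),(q+w[0]*t[1]).round()
print(tri((250,177),(378,213)),tri((200,206),(470,215)),tri((183,141),(377,300)),tri((134,166),(497,299)))
print(tri((238,151),(358,221)))
E
```

```text
pad [[638.  48.  10.]]
borax lid [[541. -57.  64.]]
sq [[ 631. -143.    9.]]
long [[ 615. -329.    9.]]
pile top [[ 453. -221.   84.]]
tin [[ 435. -387.   28.]]
beads lid [[ 511. -467.   47.]]
red [[ 366. -169.    4.]]
blue [[ 365. -253.    4.]]
pad [[638.  61.  10.]]
borax [[546. -39.  64.]]
sq [[ 638. -128.    9.]]
long [[ 619. -318.    9.]]
tin [[ 438. -374.   28.]]
pile [[ 460. -214.   84.]]
(array([407., -84., 146.]), array([410., -86., 148.])) (array([270., -79., 160.]), array([259., -73., 158.])) (array([420., 136., 158.]), array([426., 133., 160.])) (array([282., 131., 169.]), array([275., 134., 169.]))
(array([443., -22., 171.]), array([447., -24., 173.]))
```

```bash
cat >> h.py <<'E'
def rel(p,yaw,q,qyaw):
    """dp [m] in tool axes (tool down) and z-turn from pose p,yaw to q,qyaw"""
    d=(np.array(q,float)-p)/1000;c,s=np.cos(yaw),np.sin(yaw)
    return [float(x) for x in np.round([c*d[0]+s*d[1],s*d[0]-c*d[1],-d[2]],4)],[0,0,round((yaw-qyaw+np.pi)%(2*np.pi)-np.pi,3)]
E
python3 - <<'E'
from h import *
a=(181.9,492.5,226.7);y=2.788
for q in [(190,480,330),(480,370,330)]: print(rel(a,y,q,y))
for q in [(600,120,330),(600,-60,330)]: print(rel((480,370,330),2.788,q,1.85))
E
```

```text
([-0.0119, -0.0089, -0.1033], [0, 0, 0.0])
([-0.3221, -0.0117, -0.1033], [0, 0, 0.0])
([-0.1991, -0.193, -0.0], [0, 0, 0.938])
([-0.2615, -0.3618, -0.0], [0, 0, 0.938])
```

```bash
python3 -m pendant '{"dp":[[-0.006,-0.005,-0.052],[-0.012,-0.009,-0.103],[-0.07,-0.01,-0.103],[-0.13,-0.01,-0.103],[-0.19,-0.011,-0.103],[-0.25,-0.012,-0.103],[-0.31,-0.012,-0.103],[-0.322,-0.012,-0.103]],"rotation":[[0,0,0],[0,0,0],[0,0,0],[0,0,0],[0,0,0],[0,0,0],[0,0,0],[0,0,0]]}' && python3 -m pendant '{"dp":[[-0.043,-0.042,0],[-0.086,-0.083,0],[-0.13,-0.125,0],[-0.17,-0.168,0],[-0.199,-0.193,0],[-0.22,-0.25,0],[-0.24,-0.31,0],[-0.262,-0.362,0]],"rotation":[[0,0,0.12],[0,0,0.24],[0,0,0.36],[0,0,0.48],[0,0,0.6],[0,0,0.72],[0,0,0.84],[0,0,0.938]]}'
python3 - <<'E'
from h import *
o,c=grab('wrist','w1');print(o['tool_pos'],o['tcp_rot'],o['joint_positions'].round(3))
E
```

```text
time: 1.15
tool_pos: [482.7, 367.5, 328.2]
tcp_rot: [-3.14, -0.001, 2.784]
contact_force: [-0.5, -0.0, 0.2]
grip_width: 91.9
finger_force: 0.0
time: 2.15
tool_pos: [599.5, -61.6, 329.8]
tcp_rot: [-3.141, -0.001, 1.847]
contact_force: [1.2, -1.0, 0.5]
grip_width: 92.0
finger_force: 0.0
[599.48462165 -61.64388903 329.80380187] [-3.14147413e+00 -5.03447665e-04  1.84710897e+00] [-0.23   0.443  1.091  0.     1.608 -0.506]
```

View pics/w1.png

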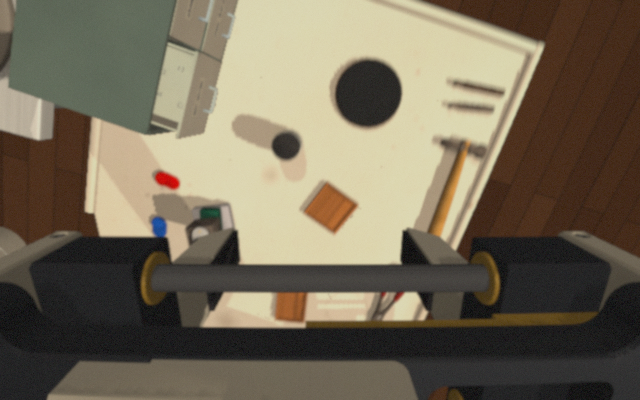

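Wrist view: pad (367,93), borax jar lid (286,145), square tray (330,206), pile (205,225), and the red (167,180) and blue (159,226) look-alikes. Next I'll look over the pile, tin and long tray.

```bash
python3 -m pendant '{"dp":[[-0.05,-0.03,0],[-0.1,-0.06,0],[-0.15,-0.09,0],[-0.2,-0.12,0],[-0.25,-0.15,0],[-0.3,-0.183,0],[-0.319,-0.195,0],[-0.319,-0.195,0]],"rotation":[[0,0,0],[0,0,0],[0,0,0],[0,0,0],[0,0,0],[0,0,0],[0,0,0],[0,0,0]]}'
python3 - <<'E'
from h import *
o,c=grab('wrist','w2');print(o['tool_pos'],o['tcp_rot'],o['joint_positions'].round(3))
E
```

```text
time: 3.2
tool_pos: [500.3, -421.3, 329.0]
tcp_rot: [-3.141, -0.001, 1.849]
contact_force: [-0.4, 0.1, 0.8]
grip_width: 91.8
finger_force: 0.0
[ 500.3200211  -421.2831812   329.00631704] [-3.14146730e+00 -1.39569101e-03  1.84851780e+00] [-8.170e-01  5.570e-01  9.060e-01  1.000e-03  1.680e+00 -1.095e+00]
```

View pics/w2.png

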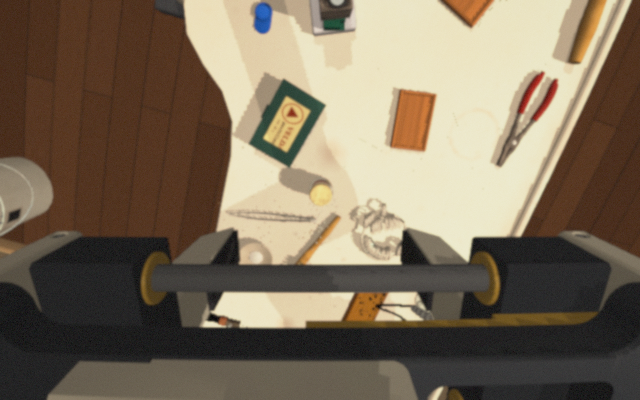

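w2 shows the tin (287,123), long tray (412,120), bead lid (320,192) and the pile at the top edge (333,10). Next I'll measure the fixed targets.

```bash
cat >> h.py <<'E'
def blob(c,mask,near):
    m=cv2.morphologyEx(mask.astype(np.uint8),cv2.MORPH_OPEN,np.ones((2,2)))
    m=cv2.morphologyEx(m,cv2.MORPH_CLOSE,np.ones((7,7)))
    cs=cv2.findContours(m,0,cv2.CHAIN_APPROX_NONE)[0]
    cs=[k for k in cs if cv2.contourArea(k)>30]
    return max(cs,key=lambda k:cv2.pointPolygonTest(k,near,True)).reshape(-1,2)
def rect(o,c,cnt,z):
    P=cast(o,c,cnt,z)[:,:2].astype(np.float32);r=cv2.minAreaRect(P);return r
E
python3 - <<'E'
from h import *
w1=load('w1');w2=load('w2')
def hsv(w): 
    h=cv2.cvtColor(w[1]['pixels'],cv2.COLOR_RGB2HSV).astype(int);return h[...,0],h[...,1],h[...,2]
for w,n,z,near,f in [(w1,'sq',9,(330,206),'b'),(w2,'long',9,(412,120),'b'),(w2,'tin',28,(287,123),'g'),(w1,'pad',10,(367,93),'k'),(w1,'borax',64,(286,145),'k'),(w2,'beads',47,(320,192),'y')]:
    h,s,v=hsv(w)
    m={'b':(h<15)&(s>110)&(v>50),'g':(h>60)&(h<100)&(s>70)&(v<110),'k':(v<70),'y':(s>90)&(h>18)&(h<32)&(v>150)}[f]
    k=blob(w[1],m,near);r=rect(*w,k,z);x,y,ww,hh=cv2.boundingRect(k)
    (px,py),rad=cv2.minEnclosingCircle(cast(*w,k,z)[:,:2].astype(np.float32))
    print(n,'bbox',x,y,ww,hh,'c',np.round(r[0],1),'size',np.round(r[1],1),'ang',round(r[2],1),'circ',round(px,1),round(py,1),round(rad,1))
E
```

```text
sq bbox 306 184 52 50 c [ 642.1 -137.5] size [63.3 65.9] ang 69.2 circ 642.3 -137.3 43.4
long bbox 392 91 45 61 c [ 623.4 -326.8] size [55.6 86.9] ang 9.7 circ 623.1 -326.8 49.9
tin bbox 253 83 71 82 c [ 439.4 -383.7] size [102.   68.1] ang 75.5 circ 440.8 -384.1 59.0
pad bbox 337 62 64 65 c [644.2  50.7] size [94.8 91.5] ang 16.2 circ 644.4 50.3 47.9
borax bbox 274 135 26 24 c [549.  -50.2] size [34.8 31.7] ang 15.9 circ 548.9 -50.0 17.6
beads bbox 311 184 22 23 c [ 517.3 -468.4] size [32.5 32.6] ang 60.4 circ 517.1 -467.6 17.3
```

```bash
python3 -m pendant '{"dp":[[0.045,0.005,0.03],[0.09,0.01,0.055],[0.135,0.015,0.08],[0.167,0.018,0.099],[0.167,0.018,0.099]],"rotation":[[0,0,0],[0,0,0],[0,0,0],[0,0,0],[0,0,0]]}'
python3 - <<'E'
from h import *
o,c=grab('wrist','w3');print(o['tool_pos'],o['tcp_rot'])
im=c['pixels'][20:280,180:480,::-1];cv2.imwrite('pics/w3c.png',cv2.resize(im,None,fx=2.3,fy=2.3))
E
```

```text
time: 3.88
tool_pos: [471.5, -250.8, 230.2]
tcp_rot: [-3.141, -0.003, 1.855]
contact_force: [-0.1, -0.2, 0.4]
grip_width: 91.9
finger_force: 0.0
[ 471.50460577 -250.79371107  230.22829951] [-3.14061238e+00 -2.76483657e-03  1.85501142e+00]
```

View pics/w3c.png

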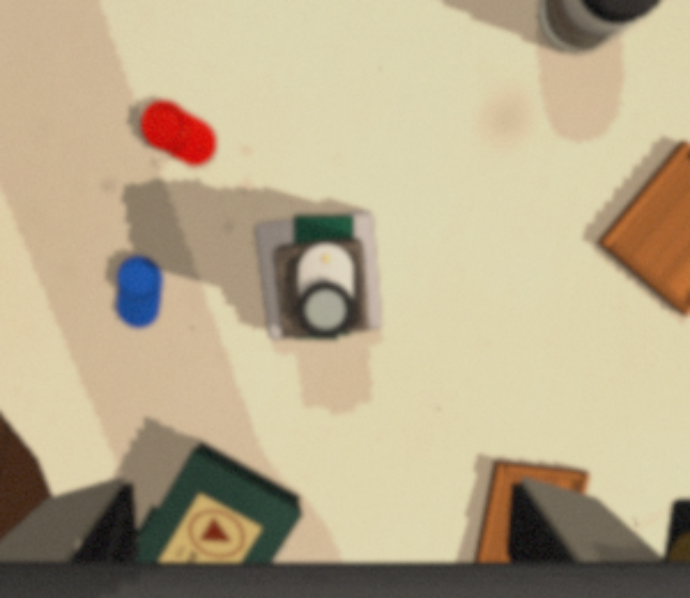

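The grey loupe with the black lens ring on the cube, crop (325,290), is the one meant. The red (180,130) and blue (138,290) ones lie on the bench and are not to be touched. Loupe's ring is at crop (325,308), its tail points up, the wax end is at (323,228) and the bench block at (318,275).

Run:
```python
from h import *
w=load('w3');p=w[1]['pixels'];g=cv2.cvtColor(p,cv2.COLOR_RGB2HSV)
h,s,v=[g[...,i].astype(int) for i in range(3)]
sub=slice(130,172),slice(300,344)
m=np.zeros(h.shape,bool);m[sub]=(v[sub]<62)
k=blob(w[1],m,(312,154));
print('dark',cv2.boundingRect(k),cv2.minEnclosingCircle(k))
# lens disc: gray-green bright inside ring
for r in range(140,170,2): print(r,v[r,306:338].tolist())
u=np.array([[321.3,154.3],[322.2,125.7]])
a=cast(*w,u[:1],84)[0];b=cast(*w,u[1:],79)[0];d=b-a
print('ring',a,'tail',b,'len',np.hypot(*d[:2]),'yaw of y',np.degrees(np.arctan2(d[1],d[0])))
# bench block corners (crop coords)
for n,C,z in [('bench',[(258,225),(370,212),(381,327),(272,340)],18),('cube',[(274,246),(362,238),(366,330),(277,334)],76)]:
    uv=np.array(C)/2.3+[180,20];P=cast(*w,uv,z)[:,:2];print(n,P.round(1).tolist(),P.mean(0).round(1),cv2.minAreaRect(P.astype(np.float32)))
```

```text
dark (308, 151, 12, 16) ((314.5, 158.5), 8.746527671813965)
140 [63, 69, 87, 131, 173, 199, 207, 204, 202, 197, 198, 190, 183, 181, 184, 192, 199, 208, 216, 218, 220, 221, 221, 222, 221, 220, 207, 162, 113, 89, 94, 114]
142 [63, 70, 86, 127, 166, 179, 182, 174, 163, 154, 145, 132, 120, 110, 108, 109, 118, 141, 157, 171, 186, 202, 215, 220, 220, 219, 208, 160, 110, 87, 92, 108]
144 [66, 72, 83, 114, 145, 153, 145, 129, 109, 90, 70, 64, 58, 60, 67, 62, 62, 65, 71, 79, 92, 117, 149, 179, 205, 215, 204, 160, 109, 81, 93, 109]
146 [62, 71, 73, 98, 121, 121, 102, 77, 62, 60, 75, 89, 105, 118, 126, 131, 130, 121, 110, 94, 78, 67, 77, 96, 133, 171, 183, 153, 108, 80, 87, 110]
148 [61, 68, 72, 78, 82, 76, 61, 61, 81, 111, 137, 151, 159, 165, 169, 168, 168, 166, 163, 155, 140, 116, 92, 73, 74, 99, 128, 122, 94, 82, 91, 106]
150 [66, 64, 62, 59, 50, 50, 62, 89, 127, 154, 166, 170, 169, 168, 172, 170, 170, 170, 170, 170, 164, 160, 134, 98, 65, 60, 68, 72, 77, 76, 88, 108]
152 [67, 60, 61, 50, 47, 59, 87, 123, 152, 166, 170, 170, 170, 171, 169, 168, 172, 169, 172, 170, 168, 168, 153, 125, 85, 59,
[... 1062 characters left out ...]
8 [200, 195, 190, 190, 185, 184, 187, 183, 183, 183, 183, 180, 179, 176, 175, 177, 175, 174, 176, 173, 186, 198, 207, 208, 210, 210, 208, 210, 211, 209, 210, 211]
ring [ 464.47660252 -219.62796149   84.        ] tail [ 457.49155036 -192.8059536    79.        ] len 27.716620659605866 yaw of y 104.59688415059368
bench [[422.2, -196.9], [475.4, -174.5], [498.8, -229.4], [445.0, -252.6]] [ 460.3 -213.4] ((460.1297912597656, -213.44326782226562), (58.58694839477539, 60.11589050292969), 23.083078384399414)
cube [[435.7, -200.6], [471.5, -186.6], [485.2, -224.6], [447.3, -237.7]] [ 459.9 -212.4] ((459.50531005859375, -212.38723754882812), (40.06828308105469, 40.445186614990234), 19.828720092773438)
```

```bash
python3 - <<'E'
from h import *
for i in range(2):
    o,c=grab('wrist','w3b');print(o['tool_pos'],o['tcp_rot'],o['dq'].round(3))
v=cv2.cvtColor(c['pixels'],cv2.COLOR_RGB2HSV)[...,2].astype(int)
# lens centroid
m=np.zeros(v.shape,np.uint8);m[135:180,300:345]=(v[135:180,300:345]>120)
E
python3 - <<'E'
from h import *
a=load('w3')[1]['pixels'];b=load('w3b')[1]['pixels']
f=lambda p:np.float32(cv2.cvtColor(p[:230],cv2.COLOR_RGB2GRAY))
print(cv2.phaseCorrelate(f(a),f(b)))
E
```

```text
[ 472.34262478 -252.86514983  231.2433627 ] [ 3.14118449e+00 -5.13246374e-05  1.85393103e+00] [-0.036  0.014 -0.057 -0.008  0.003 -0.006]
[ 472.72942082 -254.27661073  231.68108747] [3.14040036e+00 1.27529658e-03 1.85251518e+00] [-0.028  0.012 -0.032 -0.001  0.001 -0.002]
((-1.1870901316349887, -4.270043233369137), 0.778065888484319)
```

Run:
```python
from h import *
for i in range(2): o,c=grab('wrist','w4')
print(o['tool_pos'],o['tcp_rot'],o['dq'].round(3))
v=cv2.cvtColor(c['pixels'],cv2.COLOR_RGB2HSV)[...,2].astype(int)
def lens(v,u0,r0):
    for _ in range(4):
        row=v[int(round(r0))-1:int(round(r0))+2,:].mean(0);col=v[:,int(round(u0))-1:int(round(u0))+2].mean(1)
        def edge(a,x,s):
            i=int(round(x))
            while a[i]>115: i+=s
            return i-s*(115-a[i])/(a[i-s]-a[i])
        u0=(edge(row,u0,1)+edge(row,u0,-1))/2;r0=(edge(col,r0,1)+edge(col,r0,-1))/2
    return u0,r0
l=lens(v,320,150);print(l,cast(o,c,[l],84))
# tail mask: bright low-sat above the lens
r=[int(l[1])-22,int(l[1])-12]
for q in range(int(l[1])-31,int(l[1])-10,4):
    a=v[q,300:345];print(q,a.tolist())
```

```text
[ 472.70174047 -255.69129894  231.67408338] [3.14018066e+00 1.68572845e-03 1.85053899e+00] [-0.014  0.008 -0.002  0.001 -0.003 -0.001]
(np.float64(320.71525302922305), np.float64(147.84814814814814)) [[ 464.02249906 -219.16710539   84.        ]]
116 [144, 143, 144, 148, 146, 137, 119, 90, 66, 63, 61, 56, 61, 59, 59, 63, 58, 58, 61, 61, 58, 61, 59, 58, 58, 62, 60, 65, 62, 63, 66, 70, 91, 131, 170, 189, 196, 200, 201, 202, 200, 203, 201, 214, 219]
120 [121, 115, 114, 109, 107, 102, 90, 77, 65, 60, 62, 67, 69, 76, 93, 109, 134, 156, 170, 180, 184, 188, 182, 178, 170, 160, 143, 126, 110, 104, 102, 109, 111, 113, 116, 121, 137, 162, 185, 198, 201, 198, 203, 214, 222]
124 [94, 90, 91, 92, 94, 94, 93, 92, 86, 79, 89, 125, 169, 196, 214, 217, 220, 220, 218, 216, 214, 218, 222, 221, 222, 220, 222, 221, 218, 209, 181, 143, 103, 95, 99, 108, 129, 153, 181, 196, 201, 203, 203, 209, 216]
128 [99, 102, 102, 95, 79, 66, 59, 65, 81, 122, 172, 200, 213, 214, 215, 218, 218, 219, 218, 218, 216, 217, 219, 220, 221, 222, 223, 223, 222, 223, 220, 210, 168, 123, 98, 102, 120, 144, 174, 196, 198, 200, 198, 202, 214]
132 [102, 105, 100, 94, 83, 70, 66, 70, 101, 155, 189, 207, 208, 210, 214, 215, 216, 214, 213, 217, 215, 220, 219, 219, 220, 221, 222, 222, 223, 221, 222, 218, 194, 143, 98, 97, 107, 126, 152, 180, 196, 198, 197, 203, 215]
136 [101, 94, 88, 77, 67, 64, 67, 78, 96, 132, 154, 169, 176, 173, 156, 144, 130, 121, 104, 95, 92, 91, 104, 127, 148, 163, 187, 205, 214, 220, 222, 219, 205, 155, 102, 87, 103, 121, 152, 177, 196, 198, 201, 203, 208]
```

```bash
python3 -m pendant '{"dp":[[0.02,0.001,0.05],[0.0376,0.0017,0.09],[0.0376,0.0017,0.12],[0.0376,0.0017,0.12],[0.0376,0.0017,0.12],[0.0376,0.0017,0.12]],"rotation":[[0,0,0],[0,0,0],[0,0,0],[0,0,0],[0,0,0],[0,0,0]]}' 0.06
python3 - <<'E'
from h import *
o,c=grab('wrist','w5');print(o['tool_pos'],o['tcp_rot'],o['dq'].round(3))
print(proj(o,c,[464,-219.2,84]),rel(o['tool_pos'],o['tcp_rot'][2],(464,-219.2,78.3),1.84))
E
```

```text
time: 4.88
tool_pos: [464.0, -219.8, 112.2]
tcp_rot: [3.14, 0.002, 1.849]
contact_force: [-0.2, 0.0, -0.2]
grip_width: 59.6
finger_force: 0.0
[ 463.98305788 -219.81622204  112.15685795] [3.13965129e+00 2.20027109e-03 1.84928322e+00] [-0.001  0.001  0.01  -0.    -0.004 -0.   ]
[[319.05062495 227.65052774]] ([0.0006, 0.0002, 0.0339], [0, 0, np.float64(0.009)])
```

```bash
python3 -m pendant '{"dp":[[0.0005,0,0.015],[0.0005,0,0.028],[0.0005,0,0.034],[0.0005,0,0.034],[0.0005,0,0.034]],"rotation":[[0,0,0.005],[0,0,0.005],[0,0,0.005],[0,0,0.005],[0,0,0.005]]}' && python3 -m pendant '{"dp":[[0,0,0],[0,0,0],[0,0,0],[0,0,0],[0,0,0],[0,0,0]],"rotation":[[0,0,0],[0,0,0],[0,0,0],[0,0,0],[0,0,0],[0,0,0]]}' 0.01
```

```text
time: 5.55
tool_pos: [463.2, -218.5, 76.8]
tcp_rot: [3.141, 0.0, 1.845]
contact_force: [-0.1, 0.8, -0.3]
grip_width: 59.9
finger_force: 0.0
time: 6.3
tool_pos: [463.1, -218.4, 76.8]
tcp_rot: [3.141, 0.0, 1.845]
contact_force: [-0.3, -0.2, -0.4]
grip_width: 22.1
finger_force: 30.0
```

```bash
python3 -m pendant '{"dp":[[0,0,-0.03],[0,0,-0.08],[0,0,-0.12],[0,0,-0.12],[0,0,-0.12]],"rotation":[[0,0,0],[0,0,0],[0,0,0],[0,0,0],[0,0,0]]}'
python3 - <<'E'
from h import *
o,c=grab('wrist','w6');print(o['tool_pos'],o['grip_width'],o['finger_force'])
o,s=grab('scene','s6');uv=proj(o,s,[464,-219,150])[0].astype(int)
im=s['pixels'][uv[1]-45:uv[1]+55,uv[0]-60:uv[0]+60,::-1]
a=cv2.resize(im,None,fx=3.3,fy=3.3,interpolation=2);b=cv2.resize(c['pixels'][80:330,160:480,::-1],(a.shape[0]*320//250,a.shape[0]))
cv2.imwrite('pics/w6c.png',np.hstack([a,b])[:, :800])
E
```

```text
time: 6.92
tool_pos: [462.5, -218.1, 195.9]
tcp_rot: [-3.141, -0.001, 1.845]
contact_force: [0.3, -0.6, -1.1]
grip_width: 22.6
finger_force: 30.0
[ 462.48125594 -218.12458242  195.89839712] 22.62512231892482 29.999968556512613
```

View pics/w6c.png

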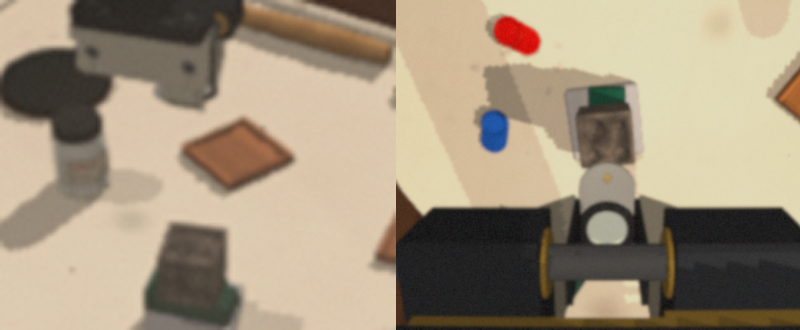

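Loupe is held by the ring, lens at right-panel (608,228), and the cube still stands on the wax. Next I'll go for a closer look at the tin.

```bash
python3 -m pendant '{"dp":[[-0.05,-0.015,-0.01],[-0.1,-0.03,-0.02],[-0.15,-0.045,-0.03],[-0.2,-0.06,-0.04],[-0.223,-0.067,-0.04],[-0.223,-0.067,-0.04],[-0.223,-0.067,-0.04]],"rotation":[[0,0,0],[0,0,0],[0,0,0],[0,0,0],[0,0,0],[0,0,0],[0,0,0]]}'
python3 - <<'E'
from h import *
for i in range(2): o,c=grab('wrist','w7')
print(o['tool_pos'],o['tcp_rot'],o['dq'].round(3))
g=cv2.cvtColor(c['pixels'],cv2.COLOR_RGB2HSV);h,s,v=[g[...,i].astype(int) for i in range(3)]
q=tuple(proj(o,c,[439.4,-383.7,28])[0]);print(q)
for m in [(h>45)&(h<100)&(s>60)&(v<125)]:
    m[225:]=0
    k=blob(c,m,q);print(cv2.boundingRect(k),rect(o,c,k,28),rect(o,c,k,0))
cv2.imwrite('pics/w7c.png',cv2.resize(c['pixels'][60:300,200:440,::-1],None,fx=2.4,fy=2.4))
E
```

```text
time: 7.9
tool_pos: [458.7, -450.1, 235.4]
tcp_rot: [-3.141, -0.003, 1.845]
contact_force: [0.3, 0.2, -0.9]
grip_width: 22.4
finger_force: 30.0
[ 458.9607149  -449.92466689  235.99670578] [-3.14123068e+00 -1.79984594e-03  1.84571700e+00] [ 0.006 -0.012 -0.004 -0.002  0.001 -0.003]
(np.float64(318.6313279307127), np.float64(114.68189607170463))
(274, 60, 93, 107) ((438.5334777832031, -383.8876037597656), (104.30480194091797, 70.13053894042969), 75.04957580566406) ((438.5099182128906, -384.3994140625), (112.29093933105469, 75.50008392333984), 75.04956817626953)
```

View pics/w7c.png

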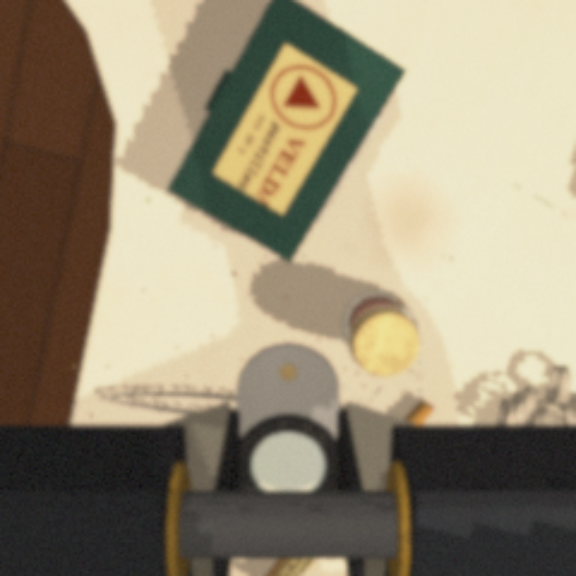

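w7 shows the tin's label centred at crop (285,128) = px (319,113). That matches the projected lid centre of (318.6,114.7).

Run:
```python
from h import *
o,c=load('w7');T=tool(o)
for x in (-3,0,3): print(x,proj(o,c,(T@[x,0,-7,1])[:3]))
from plant import get_obs
o=get_obs();print(rel(o['tool_pos'],o['tcp_rot'][2],(440.7,-390.5,60),1.845),rel(o['tool_pos'],o['tcp_rot'][2],(440.7,-390.5,29.8),1.845))
```

```text
-3 [[318.70212573 258.05998692]]
0 [[318.70881818 253.08649113]]
3 [[318.71559968 248.05980453]]
([0.0622, -0.0015, 0.1764], [0, 0, np.float64(0.001)]) ([0.0622, -0.0015, 0.2066], [0, 0, np.float64(0.001)])
```

Ring centre coincides with the TCP, so I'll place it.

```bash
python3 -m pendant '{"dp":[[0.03,-0.001,0.05],[0.0622,-0.0015,0.1],[0.0622,-0.0015,0.15],[0.0622,-0.0015,0.176],[0.0622,-0.0015,0.192],[0.0622,-0.0015,0.192],[0.0622,-0.0015,0.192],[0.0622,-0.0015,0.192]],"rotation":[[0,0,0],[0,0,0],[0,0,0],[0,0,0],[0,0,0],[0,0,0],[0,0,0],[0,0,0]]}'
python3 - <<'E'
from h import *
from plant import get_obs
o=get_obs();print(rel(o['tool_pos'],o['tcp_rot'][2],(440.7,-390.5,29.3),1.845),o['tcp_rot'],o['dq'].round(3))
E
```

```text
time: 9.0
tool_pos: [441.1, -392.3, 46.0]
tcp_rot: [3.141, 0.002, 1.845]
contact_force: [-0.2, 0.4, -0.2]
grip_width: 22.4
finger_force: 30.0
([0.0019, 0.0001, 0.0167], [0, 0, np.float64(-0.0)]) [3.14051682e+00 2.07415272e-03 1.84477802e+00] [-0.003  0.003  0.005  0.    -0.003 -0.001]
```

```bash
python3 -m pendant '{"dp":[[0.001,0,0.008],[0.002,0,0.0155],[0.002,0,0.0155],[0.002,0,0.0155],[0.002,0,0.0155]],"rotation":[[0,0,0],[0,0,0],[0,0,0],[0,0,0],[0,0,0]]}'
```

```text
time: 9.62
tool_pos: [439.9, -389.8, 29.0]
tcp_rot: [-3.142, -0.0, 1.845]
contact_force: [-0.2, -0.3, 0.4]
grip_width: 22.5
finger_force: 30.0
```

```bash
python3 -m pendant '{"dp":[[0,0,0],[0,0,0],[0,0,0],[0,0,0],[0,0,-0.02],[0,0,-0.07],[0,0,-0.13],[0,0,-0.17]],"rotation":[[0,0,0],[0,0,0],[0,0,0],[0,0,0],[0,0,0],[0,0,0],[0,0,0],[0,0,0]]}' 0.045; python3 -m pendant '{"dp":[[-0.04,0,-0.04],[-0.07,0,-0.04],[-0.07,0,-0.04],[-0.07,0,-0.04]],"rotation":[[0,0,0],[0,0,0],[0,0,0],[0,0,0]]}'
python3 - <<'E'
from h import *
for i in range(2): o,c=grab('wrist','w8')
print(o['tool_pos'],o['tcp_rot'],o['dq'].round(3))
cv2.imwrite('pics/w8c.png',cv2.resize(c['pixels'][0:240,180:480,::-1],None,fx=2,fy=2))
E
```

```text
time: 10.62
tool_pos: [440.4, -390.3, 202.3]
tcp_rot: [3.14, 0.003, 1.845]
contact_force: [-0.0, -0.8, 0.5]
grip_width: 44.9
finger_force: 0.0
time: 11.12
tool_pos: [458.6, -456.4, 238.4]
tcp_rot: [-3.141, -0.002, 1.845]
contact_force: [-0.1, 0.6, -0.3]
grip_width: 44.4
finger_force: 0.0
[ 458.68767477 -456.22943565  238.59194071] [-3.14116304e+00 -1.78376363e-03  1.84519389e+00] [ 0.006 -0.008 -0.001 -0.001 -0.     0.001]
```

View pics/w8c.png

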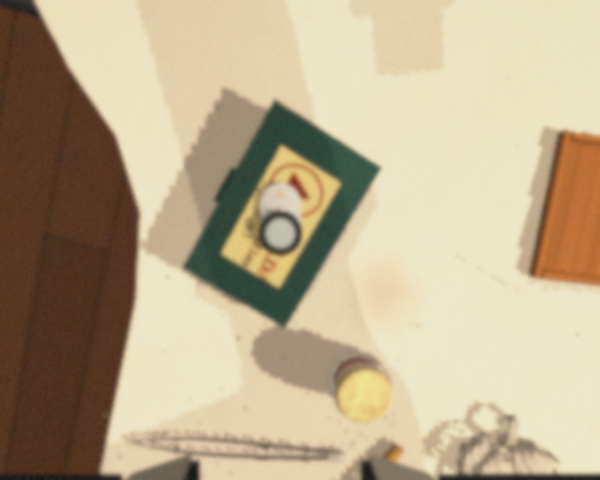

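The loupe lies flat in the middle of the lid: crop (280,217) against a label centre of about (281,217). Now for the cube.

```bash
python3 -m pendant '{"dp":[[0.05,0.018,0],[0.1,0.036,0],[0.15,0.053,0],[0.189,0.067,0.008],[0.189,0.067,0.008],[0.189,0.067,0.008],[0.189,0.067,0.008]],"rotation":[[0,0,0],[0,0,-0.03],[0,0,-0.07],[0,0,-0.07],[0,0,-0.07],[0,0,-0.07],[0,0,-0.07]]}' 0.085
python3 - <<'E'
from h import *
for i in range(2): o,c=grab('wrist','w9')
print(o['tool_pos'],o['tcp_rot'],o['dq'].round(3))
q=proj(o,c,[460,-212.5,76])[0].round().astype(int);print(q)
a=c['pixels'][q[1]-60:q[1]+60,q[0]-70:q[0]+70,::-1]
cv2.imwrite('pics/w9c.png',cv2.resize(a,None,fx=5,fy=5,interpolation=2));print(q-[70,60])
E
```

```text
time: 12.1
tool_pos: [472.2, -258.1, 231.3]
tcp_rot: [3.141, 0.0, 1.914]
contact_force: [0.5, 0.1, -0.1]
grip_width: 85.2
finger_force: 0.0
[ 472.18882174 -258.11677444  231.1771693 ] [3.14154702e+00 1.87735446e-04 1.91357718e+00] [-0.002  0.002  0.003  0.001 -0.     0.001]
[323 138]
[253  78]
```

View pics/w9c.png

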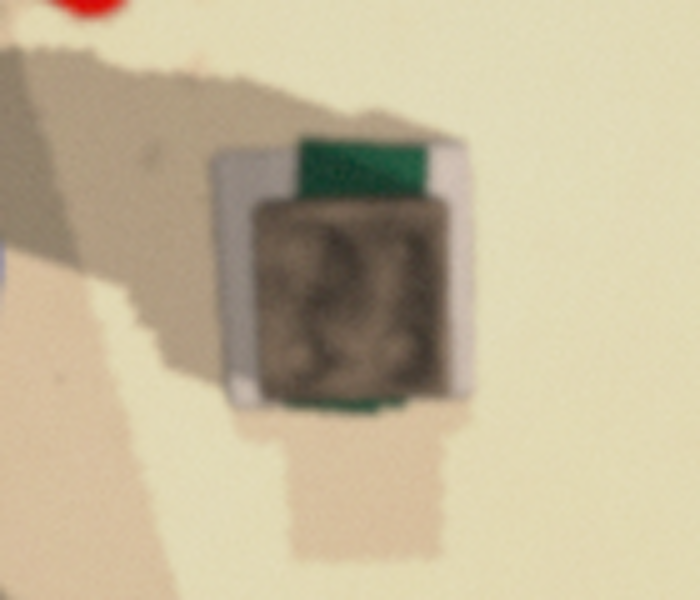

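Cube top corners at crop (257,202), (444,197), (447,390), (262,398), with both wax ends showing above and below it.

Run:
```python
from h import *
o,c=load('w9')
for n,C,z in [('cube',[(257,202),(444,197),(447,390),(262,396)],76),('waxtop',[(299,141),(428,148)],36),('bench',[(212,155),(466,142),(474,398),(232,408)],18)]:
    P=cast(o,c,np.array(C)/5+[253,78],z)[:,:2];print(n,P.round(1).tolist(),P.mean(0).round(1),cv2.minAreaRect(P.astype(np.float32)))
p=c['pixels'].astype(int);m=np.zeros(p.shape[:2],bool);sub=slice(110,165),slice(300,346)
s=p[sub];m[sub]=(s.max(2)<150)&(s[...,0]>s[...,1]-3)&(s[...,0]-s[...,2]>12)
k=blob(c,m,(323,138));print(cv2.boundingRect(k),rect(o,c,k,76))
y=o['tcp_rot'][2];print(rel(o['tool_pos'],y,(460,-212.5,100),np.radians(109.3)))
```

```text
cube [[436.1, -200.9], [470.9, -187.4], [485.2, -223.3], [449.8, -237.3]] [ 460.5 -212.2] ((460.3419189453125, -212.22064208984375), (38.139404296875, 38.90165710449219), 21.633981704711914)
waxtop [[439.2, -187.0], [466.8, -178.7]] [ 453.  -182.9] ((453.01751708984375, -182.8877716064453), (28.791324615478516, 0.0), -163.21075439453125)
bench [[420.7, -196.9], [475.7, -174.0], [499.2, -229.7], [444.3, -252.0]] [ 460.  -213.2] ((459.9496765136719, -213.2995147705078), (59.60147476196289, 60.7413330078125), 22.929323196411133)
(301, 111, 43, 49) ((458.47027587890625, -210.74452209472656), (43.20876693725586, 47.918514251708984), 19.741994857788086)
([0.0471, 0.0039, 0.1312], [0, 0, np.float64(0.006)])
```

```bash
python3 -m pendant '{"dp":[[0.03,0.002,0.03],[0.0472,0.0044,0.08],[0.0472,0.0044,0.11],[0.0472,0.0044,0.12],[0.0472,0.0044,0.12],[0.0472,0.0044,0.12]],"rotation":[[0,0,-0.02],[0,0,-0.02],[0,0,-0.02],[0,0,-0.02],[0,0,-0.02],[0,0,-0.02]]}' && python3 -m pendant '{"dp":[[0,0,0.03],[0,0,0.057],[0,0,0.0665],[0,0,0.0665],[0,0,0.0665]],"rotation":[[0,0,0],[0,0,0],[0,0,0],[0,0,0],[0,0,0]]}'
```

```text
time: 12.95
tool_pos: [461.3, -212.1, 112.4]
tcp_rot: [3.14, 0.002, 1.934]
contact_force: [0.7, -0.2, 0.3]
grip_width: 85.3
finger_force: 0.0
time: 13.58
tool_pos: [461.3, -211.8, 45.9]
tcp_rot: [3.14, 0.002, 1.935]
contact_force: [-0.3, -0.1, -0.2]
grip_width: 84.9
finger_force: 0.0
```

```bash
python3 -m pendant '{"dp":[[0,-0.0008,0.002],[0,-0.0008,0.002]],"rotation":[[0,0,0],[0,0,0]]}' && python3 -m pendant '{"dp":[[0,0,0],[0,0,0],[0,0,0],[0,0,0],[0,0,0],[0,0,0]],"rotation":[[0,0,0],[0,0,0],[0,0,0],[0,0,0],[0,0,0],[0,0,0]]}' 0.03 && python3 -m pendant '{"dp":[[0,0,-0.01],[0,0,-0.04],[0,0,-0.08],[0,0,-0.08]],"rotation":[[0,0,0],[0,0,0],[0,0,0],[0,0,0]]}'; python3 -c "
from h import *
o,c=grab('wrist','w10')
from plant import get_obs
o=get_obs();print(o['tool_pos'])
# viewing pose over square tray: TCP 90 mm short of it along tool x, yaw 69.2
y=np.radians(69.2);q=np.array([642.1,-137.5])-70*np.array([np.cos(y),np.sin(y)]);print(q,rel(o['tool_pos'],o['tcp_rot'][2],(*q,230),y))"
```

```text
time: 13.82
tool_pos: [459.9, -211.6, 43.0]
tcp_rot: [3.141, 0.0, 1.935]
contact_force: [0.3, -0.0, 0.9]
grip_width: 85.2
finger_force: 0.0
time: 14.58
tool_pos: [459.7, -211.5, 42.7]
tcp_rot: [-3.141, -0.0, 1.935]
contact_force: [-0.5, -0.7, 0.8]
grip_width: 39.9
finger_force: 30.0
time: 15.08
tool_pos: [461.2, -212.4, 125.1]
tcp_rot: [3.138, 0.005, 1.935]
contact_force: [0.2, -0.8, -7.0]
grip_width: 39.7
finger_force: 30.0
[ 460.00972502 -211.60256624  123.10070385]
[ 617.24251263 -202.93779735] ([-0.0479, 0.15, -0.1069], [0, 0, np.float64(0.727)])
```

```bash
python3 -m pendant '{"dp":[[0,0,-0.05],[-0.01,0.03,-0.1],[-0.02,0.08,-0.107],[-0.035,0.12,-0.107],[-0.048,0.15,-0.107],[-0.048,0.15,-0.107],[-0.048,0.15,-0.107],[-0.048,0.15,-0.107]],"rotation":[[0,0,0.1],[0,0,0.25],[0,0,0.4],[0,0,0.55],[0,0,0.7],[0,0,0.727],[0,0,0.727],[0,0,0.727]]}'
python3 - <<'E'
from h import *
for i in range(3): o,c=grab('wrist','w11')
print(o['tool_pos'],o['tcp_rot'],o['dq'].round(3))
g=cv2.cvtColor(c['pixels'],cv2.COLOR_RGB2HSV);h,s,v=[g[...,i].astype(int) for i in range(3)]
m=(h<15)&(s>110)&(v>50);m[232:]=0
q=tuple(proj(o,c,[642,-137.5,9])[0])
k=blob(c,m,q);print(q,cv2.boundingRect(k),rect(o,c,k,9))
cv2.imwrite('pics/w11c.png',cv2.resize(c['pixels'][40:300,180:460,::-1],None,fx=2,fy=2))
E
```

```text
time: 16.12
tool_pos: [616.0, -203.0, 229.0]
tcp_rot: [-3.14, -0.0, 1.208]
contact_force: [0.2, 0.0, -6.6]
grip_width: 39.5
finger_force: 30.0
[ 616.39439329 -203.10556924  229.7969886 ] [-3.14132790e+00 -9.93242203e-05  1.20788023e+00] [ 0.001 -0.003 -0.007 -0.     0.001  0.006]
(np.float64(320.5606778181232), np.float64(113.05438707845398)) (292, 85, 56, 55) ((641.1723022460938, -136.5703125), (62.8770637512207, 65.29942321777344), 69.32090759277344)
```

View pics/w11c.png

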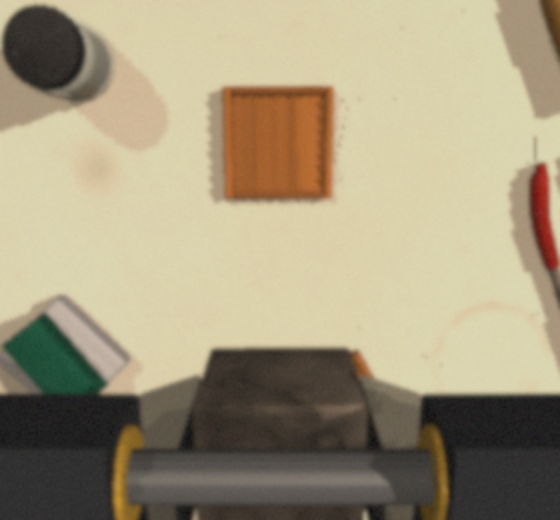

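The tray is square to the gripper at crop (278,143), the cube is held upright, and the wax and bench block are undisturbed at (65,345).

```bash
python3 -c "
from h import *
from plant import get_obs
o=get_obs();print(rel(o['tool_pos'],o['tcp_rot'][2],(641.2,-136.6,40),1.2095))"
```

```text
([0.0709, -0.0006, 0.19], [0, 0, np.float64(-0.002)])
```

```bash
python3 -m pendant '{"dp":[[0.04,0,0.02],[0.071,-0.0006,0.06],[0.071,-0.0006,0.11],[0.071,-0.0006,0.16],[0.071,-0.0006,0.19],[0.071,-0.0006,0.19],[0.071,-0.0006,0.19],[0.071,-0.0006,0.19]],"rotation":[[0,0,0],[0,0,0],[0,0,0],[0,0,0],[0,0,0],[0,0,0],[0,0,0],[0,0,0]]}'; python3 -c "
from h import *
from plant import get_obs
o=get_obs();print(rel(o['tool_pos'],o['tcp_rot'][2],(641.2,-136.6,12.2),1.2095))"
```

```text
time: 17.27
tool_pos: [643.0, -136.9, 42.1]
tcp_rot: [3.137, -0.0, 1.208]
contact_force: [-0.8, -0.9, -6.2]
grip_width: 39.8
finger_force: 30.0
([-0.0004, -0.0018, 0.0299], [0, 0, np.float64(-0.002)])
```

```bash
python3 -m pendant '{"dp":[[0,-0.001,0.015],[0,-0.001,0.025],[0,-0.001,0.0275],[0,-0.001,0.0275],[0,-0.001,0.0275]],"rotation":[[0,0,0],[0,0,0],[0,0,0],[0,0,0],[0,0,0]]}'
```

```text
time: 17.9
tool_pos: [640.9, -136.1, 12.1]
tcp_rot: [3.141, -0.0, 1.208]
contact_force: [-0.7, 0.5, -5.9]
grip_width: 39.7
finger_force: 30.0
```

```bash
python3 -m pendant '{"dp":[[0,0,0.0006],[0,0,0.0006]],"rotation":[[0,0,0],[0,0,0]]}' && python3 -m pendant '{"dp":[[0,0,0],[0,0,0],[0,0,0],[0,0,0],[0,0,-0.03],[0,0,-0.09],[0,0,-0.15],[0,0,-0.19]],"rotation":[[0,0,0],[0,0,0],[0,0,0],[0,0,0],[0,0,0],[0,0,0],[0,0,0],[0,0,0]]}' 0.056; python3 -c "
from h import *
from plant import get_obs
o=get_obs();print(rel(o['tool_pos'],o['tcp_rot'][2],(475,-256,200),1.89),rel(o['tool_pos'],o['tcp_rot'][2],(616.4,-203,210),1.208))"
```

```text
time: 18.15
tool_pos: [640.9, -136.1, 11.7]
tcp_rot: [3.141, -0.0, 1.208]
contact_force: [0.7, -0.1, -5.5]
grip_width: 39.7
finger_force: 30.0
time: 19.15
tool_pos: [641.4, -136.2, 205.3]
tcp_rot: [3.138, -0.0, 1.208]
contact_force: [0.4, -0.4, -0.1]
grip_width: 55.9
finger_force: 0.0
([-0.171, -0.1131, 0.0053], [0, 0, np.float64(-0.682)]) ([-0.0713, 0.0003, -0.0047], [0, 0, np.float64(-0.0)])
```

```bash
python3 -m pendant '{"dp":[[-0.045,-0.03,0],[-0.09,-0.06,0],[-0.13,-0.09,0],[-0.171,-0.113,0.005],[-0.171,-0.113,0.005],[-0.171,-0.113,0.005],[-0.171,-0.113,0.005],[-0.171,-0.113,0.005]],"rotation":[[0,0,-0.1],[0,0,-0.25],[0,0,-0.4],[0,0,-0.55],[0,0,-0.682],[0,0,-0.682],[0,0,-0.682],[0,0,-0.682]]}' 0.07
python3 - <<'E'
from h import *
for i in range(2): o,c=grab('wrist','w12')
print(o['tool_pos'],o['tcp_rot'],o['dq'].round(3))
g=cv2.cvtColor(c['pixels'],cv2.COLOR_RGB2HSV);h,s,v=[g[...,i].astype(int) for i in range(3)]
q=tuple(proj(o,c,[460,-213,36])[0])
m=(h>60)&(h<95)&(s>90)
m[232:]=0
k=blob(c,m,q);print(q,cv2.boundingRect(k),rect(o,c,k,36))
q=np.int32(q);a=c['pixels'][q[1]-75:q[1]+75,q[0]-100:q[0]+100,::-1].copy();print(q-[100,75])
a=cv2.resize(a,None,fx=3.6,fy=3.6,interpolation=2)
o2,s2=grab('scene');u=proj(o2,s2,[641,-136,20])[0].astype(int)
b=cv2.resize(s2['pixels'][u[1]-30:u[1]+30,u[0]-30:u[0]+30,::-1],(180,180),interpolation=2);a[:180,-180:]=b
cv2.imwrite('pics/w12c.png',a)
E
```

```text
time: 20.15
tool_pos: [474.8, -255.3, 196.5]
tcp_rot: [3.142, -0.0, 1.889]
contact_force: [-0.1, 0.3, -0.2]
grip_width: 70.0
finger_force: 0.0
[ 474.74828261 -255.36028018  196.52609685] [ 3.14154436e+00 -1.30312518e-04  1.88966407e+00] [-0.003  0.001  0.002 -0.    -0.001 -0.005]
(np.float64(318.4509883629409), np.float64(139.38529823723474)) (307, 110, 29, 57) ((461.8860168457031, -211.6005096435547), (26.985010147094727, 58.16852951049805), 16.035770416259766)
[218  64]
```

View pics/w12c.png

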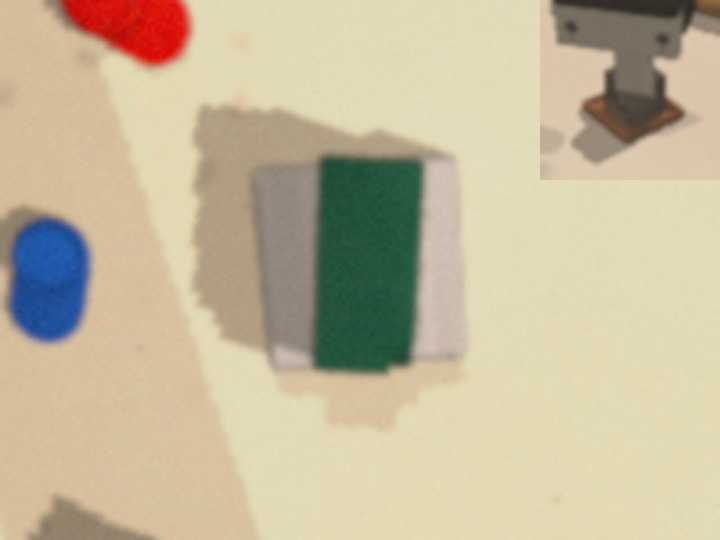

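The wax is clear at crop (367,262) with its sawn corner at lower right, lying on the bench block at (360,262). The gripper hides the tray in the inset.

```bash
python3 -m pendant '{"dp":[[0.025,0,0.04],[0.0458,-0.0015,0.09],[0.0458,-0.0015,0.13],[0.0458,-0.0015,0.15],[0.0458,-0.0015,0.15],[0.0458,-0.0015,0.15]],"rotation":[[0,0,0.02],[0,0,0.04],[0,0,0.04],[0,0,0.04],[0,0,0.04],[0,0,0.04]]}'; python3 -c "
from h import *
from plant import get_obs
o=get_obs();print(rel(o['tool_pos'],o['tcp_rot'][2],(461.9,-211.6,26.3),1.85))"
```

```text
time: 21.05
tool_pos: [459.3, -213.1, 47.4]
tcp_rot: [3.141, 0.001, 1.85]
contact_force: [0.0, -0.5, 0.7]
grip_width: 69.9
finger_force: 0.0
([0.0007, 0.0029, 0.0211], [0, 0, np.float64(-0.0)])
```

```bash
python3 -m pendant '{"dp":[[0.0007,0.003,0.01],[0.0007,0.003,0.0205],[0.0007,0.003,0.0205],[0.0007,0.003,0.0205]],"rotation":[[0,0,0],[0,0,0],[0,0,0],[0,0,0]]}' && python3 -m pendant '{"dp":[[0,0,0],[0,0,0],[0,0,0],[0,0,0],[0,0,0],[0,0,0]],"rotation":[[0,0,0],[0,0,0],[0,0,0],[0,0,0],[0,0,0],[0,0,0]]}' 0.02 && python3 -m pendant '{"dp":[[0,0,-0.01],[0,0,-0.04],[0,0,-0.1],[0,0,-0.1]],"rotation":[[0,0,0],[0,0,0],[0,0,0],[0,0,0]]}'; python3 -c "
from h import *
from plant import get_obs
o=get_obs()
y=np.radians(99.7);q=np.array([623.3,-326.8])-65*np.array([np.cos(y),np.sin(y)]);print(q,rel(o['tool_pos'],o['tcp_rot'][2],(*q,210),y))"
```

```text
time: 21.55
tool_pos: [461.3, -211.2, 26.1]
tcp_rot: [-3.142, -0.0, 1.85]
contact_force: [-0.5, 0.4, 0.6]
grip_width: 70.1
finger_force: 0.0
time: 22.3
tool_pos: [461.3, -211.2, 26.1]
tcp_rot: [3.142, -0.0, 1.85]
contact_force: [-0.7, 0.3, 0.3]
grip_width: 29.5
finger_force: 30.0
time: 22.8
tool_pos: [463.8, -212.8, 130.9]
tcp_rot: [3.135, 0.007, 1.85]
contact_force: [-0.1, 0.3, -0.2]
grip_width: 29.3
finger_force: 30.0
[ 634.25180967 -390.87072549] ([-0.2181, 0.1148, -0.0791], [0, 0, np.float64(0.11)])
```

```bash
python3 -m pendant '{"dp":[[0,0,-0.04],[-0.045,0.03,-0.05],[-0.09,0.06,-0.05],[-0.14,0.088,-0.05],[-0.193,0.1176,-0.05],[-0.193,0.1176,-0.05],[-0.193,0.1176,-0.05],[-0.193,0.1176,-0.05]],"rotation":[[0,0,0],[0,0,0.05],[0,0,0.11],[0,0,0.11],[0,0,0.11],[0,0,0.11],[0,0,0.11],[0,0,0.11]]}'
python3 - <<'E'
from h import *
for i in range(3): o,c=grab('wrist','w13')
print(o['tool_pos'],o['tcp_rot'],o['dq'].round(3))
g=cv2.cvtColor(c['pixels'],cv2.COLOR_RGB2HSV);h,s,v=[g[...,i].astype(int) for i in range(3)]
m=(h<15)&(s>110)&(v>50);m[235:]=0
q=tuple(proj(o,c,[623.3,-326.8,9])[0])
k=blob(c,m,q);r=rect(o,c,k,9);print(q,cv2.boundingRect(k),r)
cv2.imwrite('pics/w13c.png',cv2.resize(c['pixels'][40:300,180:460,::-1],None,fx=2,fy=2))
print(rel(o['tool_pos'],o['tcp_rot'][2],(*r[0],45),np.radians(99.7)))
E
```

```text
time: 23.8
tool_pos: [626.9, -363.4, 176.9]
tcp_rot: [3.142, -0.0, 1.74]
contact_force: [-0.5, 0.6, 0.4]
grip_width: 29.5
finger_force: 30.0
[ 627.14901176 -363.59980186  177.49815344] [3.14075429e+00 7.00735347e-04 1.74031853e+00] [-0.002  0.002 -0.007 -0.    -0.002  0.001]
(np.float64(321.4629675571212), np.float64(146.11476469575578)) (296, 104, 53, 82) ((623.7122192382812, -326.47979736328125), (54.90135955810547, 85.77484893798828), 9.82326889038086)
([0.0372, 0.0029, 0.1325], [0, 0, np.float64(0.0)])
```

View pics/w13c.png

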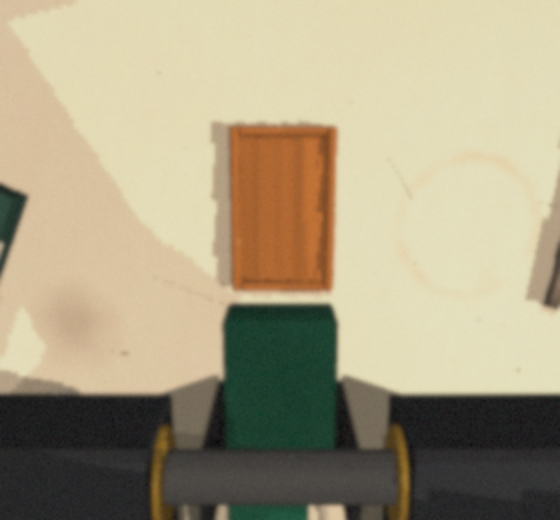

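The wax is held square with the tray at crop (284,208). Placing it.

```bash
python3 -m pendant '{"dp":[[0.025,0.002,0.01],[0.0372,0.003,0.06],[0.0372,0.003,0.11],[0.0372,0.003,0.132],[0.0372,0.003,0.132],[0.0372,0.003,0.132]],"rotation":[[0,0,0],[0,0,0],[0,0,0],[0,0,0],[0,0,0],[0,0,0]]}'; python3 -c "
from h import *
from plant import get_obs
o=get_obs();print(rel(o['tool_pos'],o['tcp_rot'][2],(623.7,-326.5,13.4),1.74))"
```

```text
time: 24.7
tool_pos: [625.0, -327.7, 46.2]
tcp_rot: [3.139, 0.002, 1.74]
contact_force: [0.3, 0.2, -0.2]
grip_width: 29.7
finger_force: 30.0
([0.0014, -0.0011, 0.0328], [0, 0, np.float64(-0.0)])
```

```bash
python3 -m pendant '{"dp":[[0.001,-0.001,0.015],[0.001,-0.001,0.028],[0.001,-0.001,0.0315],[0.001,-0.001,0.0315],[0.001,-0.001,0.0315]],"rotation":[[0,0,0],[0,0,0],[0,0,0],[0,0,0],[0,0,0]]}'
```

```text
time: 25.32
tool_pos: [622.7, -326.1, 13.0]
tcp_rot: [-3.141, -0.001, 1.74]
contact_force: [-2.8, 1.5, 5.0]
grip_width: 29.9
finger_force: 30.0
```

```bash
python3 -m pendant '{"dp":[[0,0,0],[0,0,0],[0,0,0],[0,0,-0.03],[0,0,-0.09],[0,0,-0.15],[-0.03,0,-0.18],[-0.04,0,-0.18]],"rotation":[[0,0,0],[0,0,0],[0,0,0],[0,0,0],[0,0,0],[0,0,0],[0,0,0],[0,0,0]]}' 0.044; python3 -c "
from h import *
o,c=grab('wrist','w14');cv2.imwrite('pics/w14c.png',c['pixels'][60:260,200:440,::-1])
y=np.radians(113);q=np.array([460,-213.3])-55*np.array([np.cos(y),np.sin(y)])
print(o['tool_pos'],rel(o['tool_pos'],o['tcp_rot'][2],(*q,200),y))
g=cv2.cvtColor(c['pixels'],cv2.COLOR_RGB2HSV);h,s,v=[g[...,i].astype(int) for i in range(3)]
m=(h>60)&(h<95)&(s>90);m[235:]=0
k=blob(c,m,tuple(proj(o,c,[623.3,-326.8,23])[0]));print(rect(o,c,k,23))"
```

```text
time: 26.32
tool_pos: [630.7, -367.9, 195.9]
tcp_rot: [3.137, 0.005, 1.739]
contact_force: [-1.0, -0.2, 0.1]
grip_width: 43.9
finger_force: 0.0
[ 630.7335917  -367.94802172  195.85420825] ([0.1275, -0.1298, -0.0041], [0, 0, np.float64(-0.233)])
((624.0698852539062, -326.3951721191406), (26.228944778442383, 58.45651626586914), 9.69314956665039)
```

View pics/w14c.png

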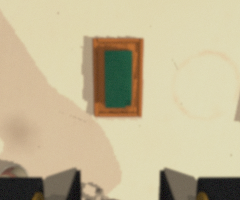

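The wax lies lengthwise in its tray at crop (117,78). Next I'll measure the bench block.

```bash
python3 -m pendant '{"dp":[[0.04,-0.04,0],[0.08,-0.08,0],[0.115,-0.115,0],[0.1275,-0.13,-0.004],[0.1275,-0.13,-0.004],[0.1275,-0.13,-0.004],[0.1275,-0.13,-0.004]],"rotation":[[0,0,-0.08],[0,0,-0.16],[0,0,-0.233],[0,0,-0.233],[0,0,-0.233],[0,0,-0.233],[0,0,-0.233]]}' 0.088
python3 - <<'E'
from h import *
for i in range(3): o,c=grab('wrist','w15')
print(o['tool_pos'],o['tcp_rot'],o['dq'].round(3))
g=cv2.cvtColor(c['pixels'],cv2.COLOR_RGB2HSV);h,s,v=[g[...,i].astype(int) for i in range(3)]
q=proj(o,c,[460,-213.3,18])[0];print(q,s[int(q[1])-45:int(q[1])+45:6,int(q[0])].tolist(),s[int(q[1]),int(q[0])-54:int(q[0])+54:6].tolist())
for t in (25,32,40):
    m=(s<t)&(v>90);m[235:]=0
    k=blob(c,m,tuple(q));r=rect(o,c,k,18);print(t,cv2.boundingRect(k),r)
y=o['tcp_rot'][2];print(rel(o['tool_pos'],y,(*r[0],50),y))
E
```

```text
time: 27.25
tool_pos: [480.6, -262.3, 195.6]
tcp_rot: [-3.141, -0.001, 1.973]
contact_force: [-0.4, 0.3, 0.2]
grip_width: 87.6
finger_force: 0.0
[ 480.53657949 -262.23730974  195.8893526 ] [-3.14128285e+00 -7.84694016e-04  1.97272871e+00] [-0.001 -0.005  0.003  0.001  0.001 -0.001]
[319.38536568 130.18697607] [51, 52, 70, 34, 35, 36, 34, 33, 36, 39, 35, 36, 47, 66, 57] [68, 56, 63, 69, 66, 37, 37, 39, 35, 36, 38, 35, 33, 36, 53, 51, 52, 52]Traceback (most recent call last):
  File "<stdin>", line 8, in <module>
  File "h.py", line 31, in blob
    return max(cs,key=lambda k:cv2.pointPolygonTest(k,near,True)).reshape(-1,2)
           ~~~^^^^^^^^^^^^^^^^^^^^^^^^^^^^^^^^^^^^^^^^^^^^^^^^^^^
ValueError: max() iterable argument is empty
```

Run:
```python
from h import *
o,c=load('w15')
p=cv2.GaussianBlur(c['pixels'],(3,3),0);g=cv2.cvtColor(p,cv2.COLOR_RGB2HSV);h,s,v=[g[...,i].astype(int) for i in range(3)]
q=proj(o,c,[460,-213.3,18])[0]
for t in (42,45,48):
    m=(s<t);m[235:]=0
    k=blob(c,m,tuple(q));r=rect(o,c,k,18);print(t,cv2.boundingRect(k),r)
y=o['tcp_rot'][2];print(rel(o['tool_pos'],y,(*r[0],50),y))
```

```text
42 (293, 102, 56, 56) ((460.63592529296875, -212.93284606933594), (59.60228729248047, 58.406036376953125), 23.133594512939453)
45 (292, 102, 57, 56) ((460.58905029296875, -212.9557342529297), (60.42447280883789, 58.39616012573242), 23.157670974731445)
48 (292, 101, 58, 57) ((460.8294982910156, -212.3148651123047), (61.4218635559082, 59.39556121826172), 23.12533187866211)
([0.0537, 0.0014, 0.1459], [0, 0, np.float64(0.0)])
```

Block at (460.6,-212.9), yaw 23.1°, which matches the earlier measurement and its known size.

```bash
python3 -m pendant '{"dp":[[0.03,0.001,0.03],[0.0533,0.001,0.08],[0.0533,0.001,0.13],[0.0533,0.001,0.15],[0.0533,0.001,0.15],[0.0533,0.001,0.15]],"rotation":[[0,0,0],[0,0,0],[0,0,0],[0,0,0],[0,0,0],[0,0,0]]}'; python3 -c "
from h import *
from plant import get_obs
o=get_obs();print(rel(o['tool_pos'],o['tcp_rot'][2],(460.6,-212.9,5),1.973))"
```

```text
time: 28.15
tool_pos: [461.0, -213.1, 47.4]
tcp_rot: [3.141, 0.001, 1.973]
contact_force: [0.1, 0.0, -0.5]
grip_width: 87.9
finger_force: 0.0
([0.0003, -0.0003, 0.0424], [0, 0, np.float64(-0.0)])
```

```bash
python3 -m pendant '{"dp":[[0,0,0.02],[0,0,0.036],[0,0,0.0415],[0,0,0.0415],[0,0,0.0415]],"rotation":[[0,0,0],[0,0,0],[0,0,0],[0,0,0],[0,0,0]]}' && python3 -m pendant '{"dp":[[0,0,0],[0,0,0],[0,0,0],[0,0,0],[0,0,0],[0,0,0]],"rotation":[[0,0,0],[0,0,0],[0,0,0],[0,0,0],[0,0,0],[0,0,0]]}' 0.05 && python3 -m pendant '{"dp":[[0,0,-0.01],[0,0,-0.04],[0,0,-0.1],[0,0,-0.15],[0,0,-0.2],[0,0,-0.2],[0,0,-0.2]],"rotation":[[0,0,0],[0,0,0],[0,0,0],[0,0,0],[0,0,0],[0,0,0],[0,0,0]]}'; python3 -c "
from h import *
from plant import get_obs
o=get_obs();print(rel(o['tool_pos'],o['tcp_rot'][2],(649,-30,200),1.65))"
```

```text
time: 28.78
tool_pos: [460.6, -212.8, 5.6]
tcp_rot: [3.141, 0.001, 1.973]
contact_force: [-0.9, -0.9, 0.6]
grip_width: 88.1
finger_force: 0.0
time: 29.52
tool_pos: [460.0, -212.6, 5.2]
tcp_rot: [-3.141, -0.0, 1.973]
contact_force: [-3.4, -1.9, 4.9]
grip_width: 61.6
finger_force: 30.0
time: 30.4
tool_pos: [459.5, -211.8, 203.8]
tcp_rot: [-3.141, -0.002, 1.973]
contact_force: [-0.6, 0.2, -5.9]
grip_width: 61.6
finger_force: 30.0
([0.0932, 0.2455, 0.0038], [0, 0, np.float64(0.323)])
```

```bash
python3 -m pendant '{"dp":[[0.02,0.055,0],[0.04,0.11,0],[0.06,0.165,0],[0.08,0.215,0],[0.0932,0.2455,0.004],[0.0932,0.2455,0.004],[0.0932,0.2455,0.004],[0.0932,0.2455,0.004]],"rotation":[[0,0,0.06],[0,0,0.13],[0,0,0.2],[0,0,0.27],[0,0,0.323],[0,0,0.323],[0,0,0.323],[0,0,0.323]]}'
python3 - <<'E'
from h import *
for i in range(3): o,c=grab('wrist','w16')
print(o['tool_pos'],o['tcp_rot'],o['dq'].round(3),o['joint_positions'].round(2))
v=cv2.cvtColor(c['pixels'],cv2.COLOR_RGB2HSV)[...,2].astype(int)
q=tuple(proj(o,c,[644.3,50.5,10])[0])
for t in (60,80,100):
    m=(v<t);m[225:]=0
    k=blob(c,m,q);x,r=cv2.minEnclosingCircle(cast(o,c,k,10)[:,:2].astype(np.float32));print(t,q,cv2.boundingRect(k),x,r,rect(o,c,k,10))
y=o['tcp_rot'][2];print(rel(o['tool_pos'],y,(*x,50),y))
E
```

```text
time: 31.4
tool_pos: [648.9, -31.7, 200.4]
tcp_rot: [-3.14, -0.0, 1.649]
contact_force: [-0.3, -1.1, -6.0]
grip_width: 61.5
finger_force: 30.0
[649.27865602 -31.70183758 201.17102444] [-3.14143970e+00 -2.82947174e-05  1.64858407e+00] [ 0.003 -0.001 -0.006  0.001  0.003  0.001] [-0.17  0.59  1.18 -0.    1.37 -0.24]
60 (np.float64(320.8476635239562), np.float64(102.24616840990069)) (278, 52, 87, 91) (644.2899169921875, 53.88457107543945) 48.02952575683594 ((644.21923828125, 54.401981353759766), (94.60063934326172, 94.42869567871094), 4.59019660949707)
80 (np.float64(320.8476635239562), np.float64(102.24616840990069)) (277, 52, 89, 92) (644.25146484375, 54.018070220947266) 48.591922760009766 ((644.2622680664062, 53.84127426147461), (96.56901550292969, 95.55729675292969), 4.593019485473633)
100 (np.float64(320.8476635239562), np.float64(102.24616840990069)) (277, 51, 89, 93) (644.2140502929688, 53.95476531982422) 49.10099411010742 ((644.1876831054688, 54.32616424560547), (96.80130767822266, 96.53528594970703), 4.588564395904541)
([0.0858, 0.0016, 0.1512], [0, 0, np.float64(0.0)])
```

```bash
python3 -m pendant '{"dp":[[0.04,0.001,0.02],[0.0858,0.0016,0.06],[0.0858,0.0016,0.11],[0.0858,0.0016,0.15],[0.0858,0.0016,0.15],[0.0858,0.0016,0.15],[0.0858,0.0016,0.15]],"rotation":[[0,0,0],[0,0,0],[0,0,0],[0,0,0],[0,0,0],[0,0,0],[0,0,0]]}'
python3 - <<'E'
from h import *
o,c=grab('wrist','w17')
v=cv2.cvtColor(c['pixels'],cv2.COLOR_RGB2HSV)[...,2].astype(int)
m=(v<80);m[222:]=0
k=blob(c,m,tuple(proj(o,c,[644.3,90,10])[0]));P=cast(o,c,k,10)[:,:2];P=P[(k[:,1]<205)]
# circle fit to visible far rim
A=np.c_[2*P,np.ones(len(P))];s=np.linalg.lstsq(A,(P**2).sum(1),rcond=None)[0];print('circle',s[:2],np.sqrt(s[2]+s[:2]@s[:2]),cv2.boundingRect(k),'far edge y',P[:,1].max(), 'x range',P[:,0].min(),P[:,0].max())
print(rel(o['tool_pos'],o['tcp_rot'][2],(644.2,54,15.6),1.6486),o['tool_pos'])
E
```

```text
time: 32.42
tool_pos: [646.2, 54.6, 53.8]
tcp_rot: [3.137, 0.0, 1.649]
contact_force: [-0.2, -0.3, -4.7]
grip_width: 61.5
finger_force: 30.0
circle [643.24739493  74.61417519] 32.82476111043094 (247, 148, 139, 75) far edge y 105.00038992191566 x range 596.157408865624 690.2705119268339
([-0.0004, -0.002, 0.0382], [0, 0, np.float64(0.001)]) [646.18332504  54.60000571  53.81840758]
```

```bash
python3 -m pendant '{"dp":[[0,-0.0015,0.015],[0,-0.0015,0.03],[0,-0.0015,0.036],[0,-0.0015,0.036],[0,-0.0015,0.036]],"rotation":[[0,0,0],[0,0,0],[0,0,0],[0,0,0],[0,0,0]]}'
```

```text
time: 33.1
tool_pos: [642.1, 54.9, 15.2]
tcp_rot: [-3.139, -0.0, 1.65]
contact_force: [-5.3, 0.4, 3.8]
grip_width: 61.6
finger_force: 30.0
```

```bash
python3 -m pendant '{"dp":[[0,0,-0.003],[0.0,0.0016,-0.003],[-0.0008,0.0016,-0.003],[-0.0008,0.0016,-0.0003],[-0.0008,0.0016,0],[-0.0008,0.0016,0]],"rotation":[[0,0,0],[0,0,0],[0,0,0],[0,0,0],[0,0,0],[0,0,0]]}'; python3 -m pendant '{"dp":[[0,0,0],[0,0,0],[0,0,0],[0,0,0],[0,0,-0.03],[0,0,-0.08],[-0.03,0,-0.14],[-0.075,0,-0.18]],"rotation":[[0,0,0],[0,0,0],[0,0,0],[0,0,0],[0,0,0],[0,0,0],[0,0,0],[0,0,0]]}' 0.082; python3 -m pendant '{"dp":[[0,0,0],[0,0,0],[0,0,0]],"rotation":[[0,0,0],[0,0,0],[0,0,0]]}'
python3 - <<'E'
from h import *
for i in range(2):o,c=grab('wrist','w18')
p=cv2.GaussianBlur(c['pixels'],(3,3),0);v=cv2.cvtColor(p,cv2.COLOR_RGB2HSV)[...,2].astype(int)
q=proj(o,c,[644,54,28])[0];print(o['tool_pos'],q)
i=q.astype(int);print(v[i[1],i[0]-56:i[0]+56:4].tolist(),v[i[1]-60:i[1]+60:4,i[0]].tolist())
for t in (80,110):
    m=v>t;m[228:]=0
    n,L,st,ce=cv2.connectedComponentsWithStats(m.astype(np.uint8));l=L[i[1],i[0]];k=cv2.findContours((L==l).astype(np.uint8),0,1)[0][0].reshape(-1,2)
    print('block',st[l],rect(o,c,k,28))
    bg=max((j for j in range(1,n)),key=lambda j:st[j][4]);hole=(L!=bg).astype(np.uint8);hole[228:]=0
    k=blob(c,hole>0,tuple(q));print('pad',cv2.boundingRect(k),rect(o,c,k,10))
E
```

```text
time: 33.85
tool_pos: [644.9, 54.0, 15.3]
tcp_rot: [3.141, 0.0, 1.65]
contact_force: [0.2, -0.5, -2.6]
grip_width: 61.5
finger_force: 30.0
time: 34.85
tool_pos: [651.0, -18.7, 196.6]
tcp_rot: [3.139, 0.0, 1.652]
contact_force: [1.9, -0.8, -1.1]
grip_width: 81.8
finger_force: 0.0
time: 35.22
tool_pos: [649.7, -18.0, 191.9]
tcp_rot: [-3.138, -0.001, 1.651]
contact_force: [-0.4, -0.1, 0.0]
grip_width: 82.0
finger_force: 0.0
[649.79083765 -18.01731345 192.07448336] [319.96604516 112.15878817]
[213, 165, 158, 56, 31, 31, 29, 87, 186, 190, 190, 193, 191, 189, 190, 190, 191, 195, 193, 194, 192, 192, 131, 42, 40, 47, 198, 215] [215, 214, 190, 42, 38, 42, 40, 116, 192, 191, 190, 191, 191, 190, 190, 190, 189, 188, 187, 187, 186, 185, 162, 48, 37, 41, 109, 213, 215, 215]
block [     0      0    556    228 116054] ((568.1084594726562, 36.92206573486328), (601.6370849609375, 237.8655242919922), 4.300134658813477)
pad (276, 64, 90, 93) ((644.446533203125, 54.372413635253906), (96.30181884765625, 95.95361328125), 4.709186553955078)
block [ 292   80   61   62 3709] ((645.5469360351562, 55.05876159667969), (61.52668380737305, 60.25187301635742), 4.7061896324157715)
pad (275, 63, 92, 95) ((643.7977905273438, 54.45783996582031), (97.79759979248047, 97.9081802368164), 50.36153793334961)
```

Run:
```python
from h import *
for n in ('scene','side'):
    o,c=grab(n,n+'9');o0,c0=load(n+'0')
    for nm,P in [('borax',(549,-50,32)),('beads',(517,-468,24))]:
        u,v=proj(o,c,P)[0].astype(int);print(n,nm,(u,v),'meandiff',np.abs(c['pixels'][v-14:v+14,u-10:u+10].astype(int)-c0['pixels'][v-14:v+14,u-10:u+10]).mean().round(1))
    g=cv2.cvtColor(c['pixels'],cv2.COLOR_RGB2HSV);h,s,v=[g[...,i].astype(int) for i in range(3)]
    # predicted cube silhouette vs observed dark blob
    y=np.radians(69.2);A=np.array([[np.cos(y),-np.sin(y)],[np.sin(y),np.cos(y)]])
    B=np.array([(*(A@[i*20,j*20]+[641.2,-136.6]),z) for i in(-1,1) for j in(-1,1) for z in(5,45)])
    pr=proj(o,c,B);print(n,'cube pred',pr.min(0).round(),pr.max(0).round())
    m=(v<110)&(s<110);q=tuple(pr.mean(0));m[:int(q[1])-40]=0
    k=blob(c,m,q);print('cube obs',cv2.boundingRect(k))
    i=np.int32(q);print(g[i[1],i[0]],[v[i[1]+d,i[0]] for d in range(-24,26,4)])
```

```text
scene borax (np.int64(281), np.int64(180)) meandiff 2.2
scene beads (np.int64(431), np.int64(254)) meandiff 5.6
scene cube pred [318. 163.] [340. 188.]
cube obs (320, 167, 22, 27)
[14 60 89] [np.int64(217), np.int64(218), np.int64(218), np.int64(214), np.int64(83), np.int64(86), np.int64(89), np.int64(83), np.int64(77), np.int64(78), np.int64(90), np.int64(208), np.int64(218)]
side borax (np.int64(296), np.int64(275)) meandiff 6.4
side beads (np.int64(323), np.int64(168)) meandiff 8.3
side cube pred [238. 231.] [268. 263.]
cube obs (242, 233, 28, 31)
[12 69 81] [np.int64(175), np.int64(174), np.int64(175), np.int64(67), np.int64(71), np.int64(75), np.int64(81), np.int64(72), np.int64(70), np.int64(70), np.int64(131), np.int64(119), np.int64(202)]
```

Run:
```python
from h import *
for n in('scene','side'):
    a,b=[cv2.cvtColor(load(n+k)[1]['pixels'],cv2.COLOR_RGB2GRAY) for k in'09']
    for nm,P in [('borax',(549,-50,32)),('beads',(517,-468,24))]:
        u,v=proj(*load(n+'9'),P)[0].astype(int)
        r=cv2.matchTemplate(b[v-22:v+22,u-18:u+18],a[v-15:v+15,u-11:u+11],cv2.TM_CCOEFF_NORMED);_,s,_,l=cv2.minMaxLoc(r);print(n,nm,round(s,3),'shift',l[0]-7,l[1]-7)
from plant import workorder
print(workorder.close_job())
```

```text
scene borax 0.995 shift 0 0
scene beads 0.975 shift 0 0
side borax 0.979 shift 0 0
side beads 0.969 shift 0 0
the job is handed in; nothing more can be done
None
```

The job is handed in at about 36 s: the loupe is on the tin's lid, the cube in the square tray, the wax in the oblong tray and the bench block about 1.5 mm off the pad's centre, with both jars unmoved in the camera views.

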